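# Restock the soldering bench

### The arm

A 7-joint arm with a two-finger parallel gripper is mounted at the origin on the work surface. World frame = base frame: x ahead of the robot, y to its left, z up, the work surface at z = 0. Lengths are in m, angles in rad, forces in N, time in s.
With the tool pointing down it reaches from about 0.4 to 0.85 m from the base axis. Payload 4.5 kg.
Tool frame: the origin (TCP) lies at the very end of the fingers, on their centre line; the grasp point (between the pads) lies 19 mm behind it; z points along the fingers, y is the line along which they close (so a half turn about z gives the same grasp; the last joint's range is limited). The gripper opens to 88 mm and grips with 3 to 60 N. Pads are 18 mm wide; open, the fingers measure 123 mm over their backs; the gripper's body (75 mm by 187 mm) begins 45 mm behind the grasp point.
Start: joints at [-1.15, 0.689, -0.195, 1.565, 0.157, 0.902, -0.215], TCP at [0.236, 0.579, 0.239] pointing down, gripper open.
Joint ranges: [-3.01, 3.01], [-0.46, 2.08], [-1.47, 1.51], [0.13, 2.56], [-1, 4.14], [0.04, 2.09], [-2.66, 2.66]. Speed limits (rad/s): [2.57, 2.57, 3.14, 3.14, 3.14, 3.14, 3.14].

### API

Orientations are given as a unit quaternion [x, y, z, w].
In Python, from plant import r, eyes, nets gives the robot as it stands.
- The arm moves only by the shell command python3 -m pendant 'ROWS' [FORCE]. ROWS is JSON, a list of rows, each an object of numbers: "claw": the opening, from 0 (shut) to 1 (fully open); "dx", "dy", "dz": the shift along the world's x, y, z in mm; "twist": the turn about the world's z in rad. In form: [{"claw": .., "dx": .., "dy": .., "dz": .., "twist": ..}, ...]. A call has 1 to 8 rows; each row is the pose to reach, as a shift and turn from the pose commanded when the call began; what a row does not reach only later rows make up. A row lasts 1/10 s, in which the tool goes at most 50 mm and 8.59 degrees, less where a joint would pass 70% of its speed; a pose out of reach is approached as far as the arm can. A call with a gripper value outside its range is refused whole. The fingers move at their own pace and stop on an object; FORCE is the grip in N (left out, the last holds). Time passes only in rows, so rows that repeat a pose let the fingers close. It gives the time, the measured TCP pose, the force, the opening and the grip force at its end, in the units of the state.
- r.get_state(): the state, without advancing time (a new reading comes with each control period).
- eyes.snapshot(name): name is "side" or "top"; returns (picture, depth): 420x560x3 uint8, blue, green, red; 420x560 float32, m along the optical axis (not along the pixel's ray), 0 where there is no reading.
- eyes.camera_info(name): a dict with "K" (3x3 intrinsics, pixels), "world_to_cam" (4x4, takes a point from world to camera coordinates). Camera axes: x right, y down, z forward; pixel columns grow to the right and rows downward; lengths in m; the calibration is good to about 2 mm. A picture is of the moment at which its call begins. camera_info takes no time and is no camera call.
- r.finish_job(): hands the job in; it is judged then, once.
Trained networks look in the newest picture that a camera, given by its name, has taken for a name from the list of things; names that differ only in an ending like _2 or _b are one class to them, and where a whole thing is asked for, a point or a joint stands for the part that bears it (a point fixed in the world has none). Each returns a list of dicts, best first, with "confidence" (0 to 1); they miss things now and then, are a little off and sometimes report something else, mostly with a low value. They report only what shows in the picture. A call takes as long as a camera call.
- nets.spot_in(camera, query): "box" ([left, top, width, height] as shares, 0 to 1, of the picture: columns of its width, rows of its height, round what is visible of it).
- nets.place_of(camera, query): "position" ([column, row] as shares, 0 to 1, of the picture: columns of its width, rows of its height: a listed point, or the origin of a listed thing).
The state is a dict: "clock": time; "q": joint angles; "qd": joint speeds; "joint_torque": joint torques, N m; "tool_pos": TCP position; "eef_rot": TCP orientation; "contact_force": force on the tool from outside, world axes, zero at the start; "moment": the same for the moment, N m; "opening": opening from 0.0 (shut) to 1.0 (fully open); "finger_force": force on a finger pad.
Only numpy, scipy, OpenCV 4.12 (cv2) and the standard library are available. Lean on these libraries where they do the work, as an engineer would, in place of code of your own. Each camera call takes 0.05 s, during which the arm holds its last target. There are 200 camera calls.

### The job

Put away the delivery at the goldsmith's bench: first take the open, empty tin off the front of the sloped roller lane and put it in the wooden empties crate. Then load all the full tins onto the roller lane one behind the other, lengthwise and upright, so that they roll down and close up against the stop, and stand every new white soldering board from the carton on its long edge in the slotted wooden rack, one to a free slot and fully down in it. Leave the used board and the white jar where they are.

Things in the scene. Friction and masses are not known exactly. Their poses are not given: they have to be found in the camera images.
- lane: sloped lane of free rollers (20 mm diameter, every 24 mm), 74 mm wide between rails 24 mm high, high open end to the robot's right. Origin at the stop's inner face (the stop is 36 mm high), mid-width, at roller tops; x runs 5 degrees uphill along the lane, z square to the rollers, which reach from x = 8 to 460 mm. A tin set down rolls to the stop by itself at 0.05 to 0.2 m/s. Tins closed up have centres at x = 48, 144, 240, 336 mm
- empty_tin: the open, empty tin without lid, 96 (its x) x 60 (its y) x 62 mm high, walls 3 mm, 0.12 kg; stands on the roller lane against the stop at the start, its x along the lane; origin at the centre of its underside.
- tin1: full, closed tinplate tin with a flat slip lid and a plain paper band, a rigid oblong box 96 (its x) x 60 (its y) x 70 mm high, about 0.45 kg (0.3 to 0.6); stands upright on the bench near the robot, long side more or less pointing away from it; origin at the centre of its underside. All tins are alike; 2 to 4 are present.
- tin2: full, closed tinplate tin with a flat slip lid and a plain paper band, a rigid oblong box 96 (its x) x 60 (its y) x 70 mm high, about 0.45 kg (0.3 to 0.6); stands upright on the bench near the robot, long side more or less pointing away from it; origin at the centre of its underside. All tins are alike; 2 to 4 are present.
- tin3: full, closed tinplate tin with a flat slip lid and a plain paper band, a rigid oblong box 96 (its x) x 60 (its y) x 70 mm high, about 0.45 kg (0.3 to 0.6); stands upright on the bench near the robot, long side more or less pointing away from it; origin at the centre of its underside. All tins are alike; 2 to 4 are present.
- tin4: full, closed tinplate tin with a flat slip lid and a plain paper band, a rigid oblong box 96 (its x) x 60 (its y) x 70 mm high, about 0.45 kg (0.3 to 0.6); stands upright on the bench near the robot, long side more or less pointing away from it; origin at the centre of its underside. All tins are alike; 2 to 4 are present.
- empties_crate: low open plywood crate 160 (x) x 140 (y) x 60 mm high, walls and floor 7 mm, empty, left of the lane's stop end; origin at the centre of its underside. Fixed.
- carton: open cardboard carton 172 (x) x 142 (y) x 46 mm high with dark foam strips 40 mm high forming three compartments along y, 24 mm wide, at x = -50, 0, +50 mm, floor at z = 4 mm; holds the new boards. Origin at the centre of its underside. Stands left or right of the tins, the rack on the other side. Fixed.
- board1: new white soldering board, a stiff ceramic plate 13 mm thick (its x) x 120 mm long (its y) x 90 mm high (its z) with a grid of small holes, 0.18 kg; stands on its long edge in a compartment of the carton; origin at the centre of that lower edge. 2 or 3 are present, all alike.
- board2: new white soldering board, a stiff ceramic plate 13 mm thick (its x) x 120 mm long (its y) x 90 mm high (its z) with a grid of small holes, 0.18 kg; stands on its long edge in a compartment of the carton; origin at the centre of that lower edge. 2 or 3 are present, all alike.
- board3: new white soldering board, a stiff ceramic plate 13 mm thick (its x) x 120 mm long (its y) x 90 mm high (its z) with a grid of small holes, 0.18 kg; stands on its long edge in a compartment of the carton; origin at the centre of that lower edge. 2 or 3 are present, all alike.
- board_rack: slotted wooden rack 175 (x) x 130 (y) mm; four slots along y at x = -69, -23, +23, +69 mm, 17 mm wide, straight for 26 mm, with mouths funnelled at 45 degrees; slot floor at z = 10 mm, rib crests at z = 50 mm. Origin at the centre of its underside. The used board is in the slot at x = -69 mm (nearest the robot); the others are free. Fixed.
- used_board: scorched brown used soldering board of the same size as the new ones, standing in the rack's slot nearest the robot; stays there. Origin at the centre of its lower edge.
- flux_jar: white screw-lid jar, 64 mm diameter, 85 mm high, loose, beyond the carton or rack on the robot's right; stays where it is. Origin at the centre of its underside.

How it is judged:
By the outcome, as a careful person would: the job done as asked, in the order asked, and still so for the second after the job is handed in, with the robot touching nothing.
Of board1, board2, board3 only 2 to 3 are there at a start; the rules pass over those that are not, and their reading is None.
Of tin1, tin2, tin3, tin4 only 2 to 4 are there at a start; the rules pass over those that are not, and their reading is None.
At some moment in a run one of tin1, tin2, tin3, tin4 may be knocked a few centimetres aside while the robot is not near it.
It also fails if it takes over 210 s, if anything falls off the work surface, if the arm or the gripper's body presses on something with over 40 N, if the wrist force passes 120 N, or if a joint passes its speed limit or range.

## Working session

There is one attempt and no reset: what is moved stays moved. The work goes in short steps, Python scripts to look and compute and a shell command to move; the robot and the scene stay as the last step left them, time stands still between calls to the robot, and variables do not carry over. Pictures are saved under pics/ and viewed, at most 14 in all, crops included, and the job is handed in when it is done.

```bash
ls; mkdir -p pics; cat > h.py <<'E'
import numpy as np, cv2
from plant import r, eyes, nets
def snap(n,fn=None):
    p,d=eyes.snapshot(n)
    if fn: cv2.imwrite('pics/'+fn,p)
    return p,d
def cloud(n,d):
    c=eyes.camera_info(n);K=np.array(c["K"]);T=np.linalg.inv(np.array(c["world_to_cam"]))
    v,u=np.mgrid[0:d.shape[0],0:d.shape[1]]
    P=np.stack([(u-K[0,2])/K[0,0]*d,(v-K[1,2])/K[1,1]*d,d],-1)
    W=P@T[:3,:3].T+T[:3,3]; W[d==0]=np.nan
    return W
E
python3 - <<'E'
from h import *
for n in("top","side"):
    p,d=snap(n,n+'0.png'); np.save(n+'0.npy',d)
    c=eyes.camera_info(n);print(n,np.linalg.inv(np.array(c["world_to_cam"])).round(3).tolist(),np.array(c["K"]).tolist())
    for q in("lane","empty_tin","tin1","empties_crate","carton","board1","board_rack","used_board","flux_jar"):
        W=cloud(n,d)
        for x in nets.place_of(n,q)[:4]:
            if x["confidence"]>.3:
                u,v=x["position"];u=int(min(u*560,559));v=int(min(v*420,419));print(q,round(x["confidence"],2),u,v,W[v,u].round(3))
print(r.get_state())
E
```

```text
pics
top [[-0.008, -0.991, 0.132, 0.379], [-1.0, 0.006, -0.02, -0.048], [0.019, -0.132, -0.991, 1.018], [0.0, 0.0, 0.0, 1.0]] [[379.37873868142634, 0.0, 279.3478714725963], [0.0, 379.37873868142634, 207.13189020643054], [0.0, 0.0, 1.0]]
lane 0.6 198 165 [0.606 0.133 0.105]
empty_tin 0.98 219 162 [0.613 0.081 0.107]
tin1 0.87 189 227 [0.457 0.159 0.07 ]
tin1 0.77 276 228 [ 0.452 -0.058  0.072]
tin1 0.63 228 225 [0.461 0.061 0.072]
tin1 0.44 380 247 [ 0.404 -0.324  0.048]
empties_crate 0.71 151 167 [0.625 0.278 0.008]
carton 0.98 116 253 [0.395 0.363 0.003]
board1 0.64 116 232 [0.444 0.329 0.093]
board1 0.61 116 269 [0.355 0.324 0.096]
board1 0.53 120 249 [0.403 0.316 0.097]
board_rack 0.78 382 247 [ 0.404 -0.329  0.05 ]
used_board 0.84 384 274 [ 0.338 -0.316  0.099]
flux_jar 0.73 427 193 [ 0.541 -0.447  0.063]
side [[0.816, -0.438, 0.379, 0.057], [-0.578, -0.597, 0.556, -0.688], [-0.017, -0.672, -0.74, 0.907], [0.0, 0.0, 0.0, 1.0]] [[390.43428575670947, 0.0, 276.0740817291487], [0.0, 390.43428575670947, 210.5782535306366], [0.0, 0.0, 1.0]]
lane 0.38 252 154 [0.575 0.209 0.058]
empty_t
[... 502 characters left out ...]
ck': 1.0, 'q': array([-1.1502229 ,  0.68908014, -0.19459143,  1.56529606,  0.1572982 ,
        0.90253475, -0.21506474]), 'qd': array([ 0.00061186, -0.00029503,  0.00046415, -0.00070071,  0.00118955,
       -0.00075933, -0.00134811]), 'joint_torque': array([ 1.00386619e-04, -5.27500284e+01, -1.26711365e+00, -1.53751516e+01,
       -5.19482000e-02, -5.04469645e-04,  2.66040672e-05]), 'tool_pos': array([0.23573988, 0.57885379, 0.23875596]), 'eef_rot': array([1.92159326e-01, 9.81363741e-01, 3.18586828e-05, 6.29040327e-06]), 'contact_force': array([-0.65401321,  0.49362627, -0.27476719]), 'moment': array([ 0.0002303 , -0.03151141,  0.0424539 ]), 'finger_force': 0.0, 'opening': 1.002048283229129}
```

View pics/top0.png

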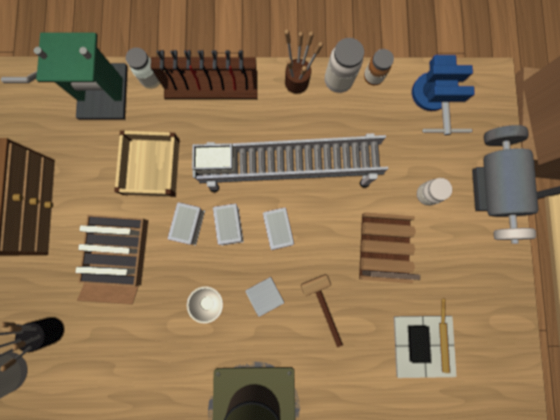

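View pics/side0.png

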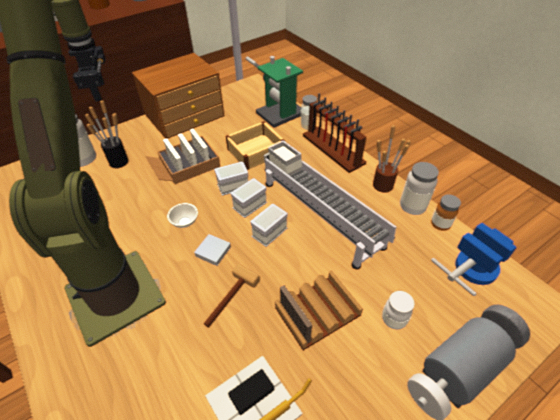

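```bash
cat >> h.py <<'E'
def rect(W,xr,yr,zr):
    m=(W[...,0]>xr[0])&(W[...,0]<xr[1])&(W[...,1]>yr[0])&(W[...,1]<yr[1])&(W[...,2]>zr[0])&(W[...,2]<zr[1])
    pts=W[m]
    if len(pts)<8: return None
    (cx,cy),(w,h),a=cv2.minAreaRect((pts[:,:2]*1000).astype(np.float32))
    if w<h: a+=90;w,h=h,w   # a = long axis angle deg from x
    a=(a+90)%180-90
    return dict(n=len(pts),c=(round(cx,1),round(cy,1)),size=(round(w,1),round(h,1)),ang=round(a,1),z=round(float(np.median(pts[:,2]))*1000,1))
E
python3 - <<'E'
from h import *
W=cloud("top",np.load("top0.npy"))
for n,y in(("tA",.16),("tB",.06),("tC",-.06)): print(n,rect(W,(.38,.54),(y-.055,y+.055),(.06,.085)))
for n,x in(("b1",.355),("b2",.4),("b3",.444)): print(n,rect(W,(x-.02,x+.02),(.22,.42),(.08,.11)))
print("carton",rect(W,(.28,.54),(.2,.46),(.03,.055)))
print("rack",rect(W,(.28,.52),(-.45,-.2),(.04,.06)))
print("used",rect(W,(.28,.52),(-.45,-.2),(.085,.11)))
print("jar",rect(W,(.48,.66),(-.55,-.38),(.075,.1)))
print("crate",rect(W,(.5,.75),(.19,.4),(.05,.07)))
print("empty",rect(W,(.54,.7),(.02,.17),(.1,.14)))
for y in np.arange(.2,-.4,-.04):
    m=(abs(W[...,1]-y)<.004)&(W[...,0]>.5)&(W[...,0]<.74)
    p=W[m];p=p[np.argsort(p[:,0])]
    print(round(y,2),[tuple((q[[0,2]]*1000).round().astype(int).tolist()) for q in p[::2]])
E
```

```text
tA {'n': 940, 'c': (466.2, 171.7), 'size': (95.9, 60.3), 'ang': -14.1, 'z': 70.2}
tB {'n': 923, 'c': (463.6, 64.6), 'size': (96.0, 60.3), 'ang': 8.5, 'z': 70.0}
tC {'n': 907, 'c': (452.1, -63.6), 'size': (96.0, 59.6), 'ang': 12.3, 'z': 70.1}
b1 {'n': 305, 'c': (351.3, 359.3), 'size': (120.6, 13.2), 'ang': 86.8, 'z': 93.8}
b2 {'n': 284, 'c': (403.4, 356.3), 'size': (121.7, 13.0), 'ang': 85.2, 'z': 94.2}
b3 {'n': 290, 'c': (448.8, 356.1), 'size': (120.8, 13.2), 'ang': 85.8, 'z': 94.0}
carton {'n': 3008, 'c': (381.7, 361.0), 'size': (211.2, 145.4), 'ang': -4.1, 'z': 40.3}
rack {'n': 1367, 'c': (402.6, -349.0), 'size': (170.9, 132.5), 'ang': -5.0, 'z': 44.8}
used {'n': 289, 'c': (334.3, -343.0), 'size': (120.3, 13.2), 'ang': 85.4, 'z': 99.6}
jar {'n': 408, 'c': (546.9, -473.0), 'size': (54.6, 54.4), 'ang': -10.5, 'z': 84.6}
crate {'n': 879, 'c': (606.1, 268.1), 'size': (200.2, 164.2), 'ang': -2.8, 'z': 59.6}
empty {'n': 1094, 'c': (622.7, 94.6), 'size': (99.5, 61.5), 'ang': -89.9, 'z': 108.0}
0.2 [(530, 1), (530, -2), (532, 3), (533, -1), (535, 1), (538, 2), (538, 0), (541, 2), (543, 4),
[... 20008 characters left out ...]
3), (608, -2), (610, 0), (613, 1), (616, 2), (616, -1), (619, 0), (621, 2), (622, -1), (625, 0), (627, 1), (627, 0), (630, 0), (631, -4), (633, 1), (635, 2), (636, -1), (639, 0), (642, 0), (644, 0), (645, -2), (647, 0), (647, -1), (650, -1), (652, 2), (652, 2), (656, -1), (659, -3), (662, -2), (664, 1), (664, 0), (667, 0), (668, -2), (670, 0), (673, 0), (674, -5), (675, 1), (679, 0), (679, -1), (682, -1), (684, 0), (685, -3), (687, 0), (690, -1), (691, -3), (693, 0), (696, 0), (696, -1), (698, 3), (702, -1), (705, -2), (706, 3), (710, 1), (712, 3), (714, -2), (716, -1), (719, 0), (720, -3), (722, 0), (724, 3), (725, 0), (727, 0), (731, 0), (731, -3), (734, -2), (736, 0), (739, 0), (740, -2)]
```

The top view shows the lane at (195–385, 137–180), with the open tin at (213,158). Three full tins are at (184,224), (228,224) and (278,229). The carton holds 3 boards at (105,230–270), the rack with the brown board is at (388,247), the crate at (148,162) and the jar at (434,190). The side view agrees. I'll move above the empty tin.

```bash
python3 -m pendant '[{"claw":1,"dx":387,"dy":-484,"dz":0,"twist":-1.166},{"claw":1,"dx":387,"dy":-484,"dz":0,"twist":-1.166},{"claw":1,"dx":387,"dy":-484,"dz":0,"twist":-1.166},{"claw":1,"dx":387,"dy":-484,"dz":0,"twist":-1.166},{"claw":1,"dx":387,"dy":-484,"dz":0,"twist":-1.166},{"claw":1,"dx":387,"dy":-484,"dz":0,"twist":-1.166},{"claw":1,"dx":387,"dy":-484,"dz":0,"twist":-1.166},{"claw":1,"dx":387,"dy":-484,"dz":0,"twist":-1.166}]' 30
cat >> h.py <<'E'
def st():
    s=r.get_state();q=s["eef_rot"];ang=np.degrees(np.arctan2(2*(q[1]**2+q[3]**2)-1,2*(q[0]*q[1]-q[2]*q[3])))
    ang=(ang+90)%180-90
    print("t",round(s["clock"],1),"tcp",(s["tool_pos"]*1000).round(1),"closing deg",ang.round(2),"open",round(s["opening"],3),"F",s["contact_force"].round(1),"ff",round(s["finger_force"],1))
E
python3 -c "
from h import *
st()
W=cloud('top',np.load('top0.npy'))
print(rect(W,(.53,.75),(.205,.37),(.045,.07)))"
```

```text
clock: 1.8
tool_pos: [0.4866, 0.265, 0.239]
eef_rot: [0.703, 0.712, 0.0, 0.0]
contact_force: [1.0, 0.9, -0.3]
opening: 1.0
finger_force: 0.0
t 1.8 tcp [486.6 265.  239. ] closing deg 0.74 open 1.0 F [ 1.   0.9 -0.3] ff 0.0
{'n': 971, 'c': (625.9, 278.5), 'size': (161.6, 143.1), 'ang': -2.2, 'z': 59.2}
```

```bash
python3 -m pendant '[{"claw":1,"dx":136,"dy":-170,"dz":0,"twist":0},{"claw":1,"dx":136,"dy":-170,"dz":0,"twist":0},{"claw":1,"dx":136,"dy":-170,"dz":0,"twist":0},{"claw":1,"dx":136,"dy":-170,"dz":0,"twist":0},{"claw":1,"dx":136,"dy":-170,"dz":0,"twist":0},{"claw":1,"dx":136,"dy":-170,"dz":-50,"twist":0},{"claw":1,"dx":136,"dy":-170,"dz":-90,"twist":0},{"claw":1,"dx":136,"dy":-170,"dz":-90,"twist":0}]' 
python3 - <<'E'
from h import *
st()
p,d=snap("top","t1.png");cv2.imwrite("pics/t1c.png",cv2.resize(p[90:250,130:330],None,fx=4,fy=4)[:600])
st()
E
```

```text
clock: 2.6
tool_pos: [0.6171, 0.0966, 0.1437]
eef_rot: [0.7, 0.714, -0.004, -0.004]
contact_force: [-0.6, 0.4, -0.7]
opening: 0.998
finger_force: 0.0
t 2.6 tcp [617.1  96.6 143.7] closing deg 1.08 open 0.998 F [-0.6  0.4 -0.7] ff 0.0
t 2.6 tcp [619.4  96.9 146.8] closing deg 1.08 open 1.001 F [-0.1  0.2 -0.3] ff 0.0
```

```bash
python3 - <<'E'
from h import *
p,d=snap("side");cv2.imwrite("pics/s1c.png",cv2.resize(p[90:240,200:400],None,fx=4,fy=4))
E
```

```text
(no output)
```

View pics/s1c.png

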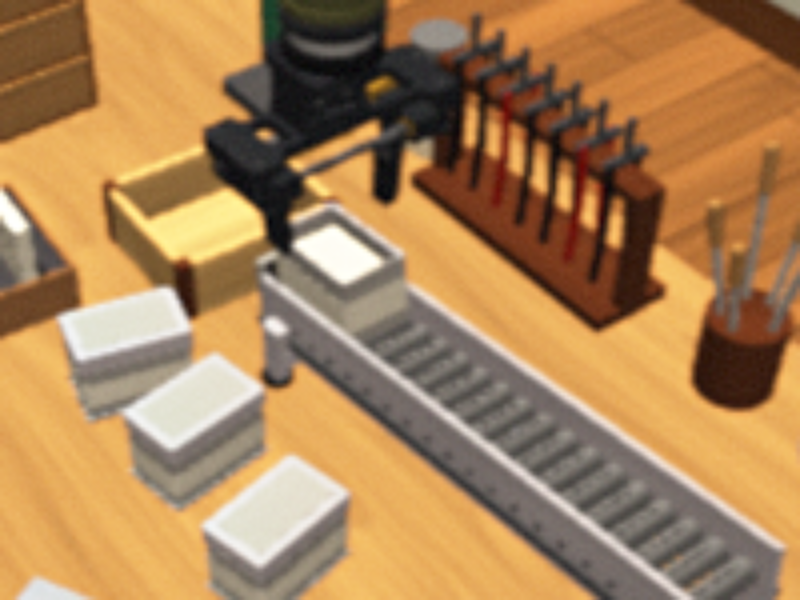

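The fingers straddle the open tin at about (340,265) in the crop. I'll descend and grip.

```bash
python3 -m pendant '[{"claw":1,"dx":0,"dy":0,"dz":-30,"twist":0},{"claw":1,"dx":0,"dy":0,"dz":-51,"twist":0},{"claw":1,"dx":0,"dy":0,"dz":-51,"twist":0},{"claw":0.5,"dx":0,"dy":0,"dz":-51,"twist":0},{"claw":0.5,"dx":0,"dy":0,"dz":-51,"twist":0},{"claw":0.5,"dx":0,"dy":0,"dz":-51,"twist":0},{"claw":0.5,"dx":0,"dy":0,"dz":-51,"twist":0},{"claw":0.5,"dx":0,"dy":0,"dz":-51,"twist":0}]' 20; python3 -c "
from h import *
st()"
```

```text
clock: 3.5
tool_pos: [0.6227, 0.0967, 0.0991]
eef_rot: [0.701, 0.713, 0.001, 0.001]
contact_force: [-0.2, 0.1, 5.9]
opening: 0.685
finger_force: 20.0
t 3.5 tcp [622.7  96.7  99.1] closing deg 1.03 open 0.685 F [-0.2  0.1  5.9] ff 20.0
```

```bash
python3 -m pendant '[{"claw":0.5,"dx":0,"dy":0,"dz":40,"twist":0},{"claw":0.5,"dx":0,"dy":0,"dz":80,"twist":0},{"claw":0.5,"dx":1,"dy":45,"dz":80,"twist":0},{"claw":0.5,"dx":2,"dy":90,"dz":80,"twist":0},{"claw":0.5,"dx":3,"dy":135,"dz":80,"twist":0},{"claw":0.5,"dx":3,"dy":180,"dz":80,"twist":0},{"claw":0.5,"dx":3,"dy":180,"dz":80,"twist":0},{"claw":0.5,"dx":3,"dy":180,"dz":40,"twist":0}]'
python3 -m pendant '[{"claw":0.5,"dx":0,"dy":0,"dz":-40,"twist":0},{"claw":0.5,"dx":0,"dy":0,"dz":-70,"twist":0},{"claw":0.5,"dx":0,"dy":0,"dz":-86,"twist":0},{"claw":0.5,"dx":0,"dy":0,"dz":-90,"twist":0},{"claw":0.5,"dx":0,"dy":0,"dz":-91,"twist":0},{"claw":0.5,"dx":0,"dy":0,"dz":-91,"twist":0}]'
python3 -c "
from h import *
st()"
```

```text
clock: 4.3
tool_pos: [0.6279, 0.2808, 0.1422]
eef_rot: [0.699, 0.715, 0.006, 0.002]
contact_force: [0.9, 0.2, -1.4]
opening: 0.674
finger_force: 20.0
clock: 4.9
tool_pos: [0.6259, 0.277, 0.0483]
eef_rot: [0.701, 0.713, 0.002, 0.001]
contact_force: [0.8, 0.2, -0.7]
opening: 0.68
finger_force: 20.0
t 4.9 tcp [625.9 277.   48.3] closing deg 1.03 open 0.68 F [ 0.8  0.2 -0.7] ff 20.0
```

```bash
python3 -m pendant '[{"claw":0.5,"dx":0,"dy":0,"dz":-3,"twist":0},{"claw":0.5,"dx":0,"dy":0,"dz":-5,"twist":0},{"claw":0.5,"dx":0,"dy":0,"dz":-5,"twist":0},{"claw":0.9,"dx":0,"dy":0,"dz":-5,"twist":0},{"claw":0.9,"dx":0,"dy":0,"dz":-5,"twist":0},{"claw":0.9,"dx":0,"dy":0,"dz":-5,"twist":0},{"claw":0.9,"dx":0,"dy":0,"dz":35,"twist":0},{"claw":1,"dx":0,"dy":0,"dz":85,"twist":0}]'
python3 -m pendant '[{"claw":1,"dx":-40,"dy":-40,"dz":50,"twist":0},{"claw":1,"dx":-160,"dy":-105,"dz":70,"twist":0},{"claw":1,"dx":-160,"dy":-105,"dz":70,"twist":0},{"claw":1,"dx":-160,"dy":-105,"dz":70,"twist":0},{"claw":1,"dx":-160,"dy":-105,"dz":70,"twist":0}]'
python3 - <<'E'
from h import *
p,d=snap("top","t2.png");W=cloud("top",d)
print("empty",rect(W,(.55,.7),(.21,.35),(.062,.09)))
for n,y in(("tB",.06),("tC",-.06)): print(n,rect(W,(.38,.54),(y-.055,y+.055),(.06,.085)))
p,d=snap("side","s2.png");W=cloud("side",d)
print("tA side",rect(W,(.38,.54),(.11,.24),(.06,.075)));st()
E
```

```text
clock: 5.7
tool_pos: [0.6224, 0.276, 0.13]
eef_rot: [0.701, 0.714, -0.003, -0.001]
contact_force: [0.6, 0.5, 0.6]
opening: 0.969
finger_force: 0.0
clock: 6.2
tool_pos: [0.4588, 0.1679, 0.2026]
eef_rot: [0.701, 0.713, -0.003, -0.001]
contact_force: [0.0, 0.2, -0.9]
opening: 1.0
finger_force: 0.0
empty {'n': 154, 'c': (648.3, 277.4), 'size': (133.5, 102.2), 'ang': 89.9, 'z': 68.7}
tB {'n': 920, 'c': (463.8, 64.6), 'size': (96.3, 60.3), 'ang': 8.5, 'z': 70.2}
tC {'n': 908, 'c': (452.2, -63.5), 'size': (96.3, 59.9), 'ang': 12.4, 'z': 70.2}
tA side {'n': 429, 'c': (469.4, 167.8), 'size': (95.3, 67.2), 'ang': -12.2, 'z': 69.8}
t 6.3 tcp [463.8 171.  202.5] closing deg 1.01 open 1.002 F [ 0.9 -0.4  0.1] ff 0.0
```

View pics/s2.png

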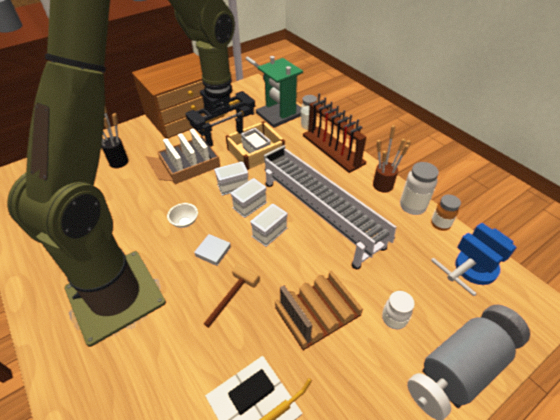

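The empty tin sits in the crate at (255,143). Next I turn above tin A.

```bash
python3 -m pendant '[{"claw":0.95,"dx":1,"dy":0,"dz":0,"twist":1.307},{"claw":0.95,"dx":1,"dy":0,"dz":0,"twist":1.307},{"claw":0.95,"dx":1,"dy":0,"dz":-20,"twist":1.307},{"claw":0.95,"dx":1,"dy":0,"dz":-40,"twist":1.307},{"claw":0.95,"dx":1,"dy":0,"dz":-60,"twist":1.307},{"claw":0.95,"dx":1,"dy":0,"dz":-80,"twist":1.307},{"claw":0.95,"dx":1,"dy":0,"dz":-80,"twist":1.307},{"claw":0.95,"dx":1,"dy":0,"dz":-80,"twist":1.307}]'
python3 -m pendant '[{"claw":0.95,"dx":0,"dy":0,"dz":0,"twist":0.1},{"claw":0.95,"dx":0,"dy":0,"dz":0,"twist":0.1}]'
python3 -c "
from h import *
st()"
```

```text
clock: 7.1
tool_pos: [0.4674, 0.1731, 0.1203]
eef_rot: [0.172, 0.985, 0.001, 0.0]
contact_force: [1.5, 0.0, 0.1]
opening: 0.949
finger_force: 0.0
clock: 7.3
tool_pos: [0.4675, 0.1729, 0.121]
eef_rot: [0.126, 0.992, 0.001, 0.001]
contact_force: [-0.9, -0.0, -0.6]
opening: 0.95
finger_force: 0.0
t 7.3 tcp [467.5 172.9 121. ] closing deg 75.51 open 0.95 F [-0.9 -0.  -0.6] ff 0.0
```

```bash
python3 -m pendant '[{"claw":0.95,"dx":-1,"dy":-1,"dz":-45,"twist":0},{"claw":0.95,"dx":-1,"dy":-1,"dz":-88,"twist":0},{"claw":0.95,"dx":-1,"dy":-1,"dz":-88,"twist":0},{"claw":0.55,"dx":-1,"dy":-1,"dz":-88,"twist":0},{"claw":0.55,"dx":-1,"dy":-1,"dz":-88,"twist":0},{"claw":0.55,"dx":-1,"dy":-1,"dz":-88,"twist":0},{"claw":0.55,"dx":-1,"dy":-1,"dz":-88,"twist":0},{"claw":0.55,"dx":-1,"dy":-1,"dz":-88,"twist":0}]' 40
python3 -c "
from h import *
st()"
```

```text
clock: 8.1
tool_pos: [0.4664, 0.1715, 0.0359]
eef_rot: [0.126, 0.992, 0.002, 0.002]
contact_force: [0.5, 1.3, 9.2]
opening: 0.679
finger_force: 39.9
t 8.1 tcp [466.4 171.5  35.9] closing deg 75.5 open 0.679 F [0.5 1.3 9.2] ff 39.9
```

```bash
python3 -m pendant '[{"claw":0.55,"dx":0,"dy":0,"dz":40,"twist":0},{"claw":0.55,"dx":0,"dy":0,"dz":85,"twist":-0.14},{"claw":0.55,"dx":20,"dy":-10,"dz":125,"twist":-0.28},{"claw":0.55,"dx":50,"dy":-30,"dz":150,"twist":-0.42},{"claw":0.55,"dx":90,"dy":-50,"dz":150,"twist":-0.56},{"claw":0.55,"dx":120,"dy":-75,"dz":150,"twist":-0.7},{"claw":0.55,"dx":153,"dy":-97,"dz":150,"twist":-0.84},{"claw":0.55,"dx":153,"dy":-97,"dz":150,"twist":-0.98}]'
python3 -m pendant '[{"claw":0.55,"dx":0,"dy":0,"dz":0,"twist":-0.14},{"claw":0.55,"dx":0,"dy":0,"dz":0,"twist":-0.28},{"claw":0.55,"dx":0,"dy":0,"dz":0,"twist":-0.307},{"claw":0.55,"dx":0,"dy":0,"dz":-25,"twist":-0.307},{"claw":0.55,"dx":0,"dy":0,"dz":-50,"twist":-0.307},{"claw":0.55,"dx":0,"dy":0,"dz":-50,"twist":-0.307},{"claw":0.55,"dx":0,"dy":0,"dz":-50,"twist":-0.307}]'
python3 -c "
from h import *
st()"
```

```text
clock: 8.9
tool_pos: [0.6218, 0.0667, 0.1846]
eef_rot: [0.584, 0.812, 0.0, 0.003]
contact_force: [-0.6, -0.7, -3.8]
opening: 0.679
finger_force: 39.9
clock: 9.6
tool_pos: [0.6172, 0.0734, 0.1341]
eef_rot: [0.696, 0.718, -0.0, -0.0]
contact_force: [0.4, 0.2, -3.0]
opening: 0.68
finger_force: 39.9
t 9.6 tcp [617.2  73.4 134.1] closing deg 1.84 open 0.68 F [ 0.4  0.2 -3. ] ff 39.9
```

```bash
python3 -m pendant '[{"claw":0.55,"dx":2,"dy":0,"dz":-15,"twist":0},{"claw":0.55,"dx":2,"dy":0,"dz":-23,"twist":0},{"claw":0.55,"dx":2,"dy":0,"dz":-26,"twist":0},{"claw":0.55,"dx":2,"dy":0,"dz":-26,"twist":0}]'
python3 -m pendant '[{"claw":0.95,"dx":0,"dy":0,"dz":0,"twist":0},{"claw":0.95,"dx":0,"dy":0,"dz":0,"twist":0},{"claw":0.95,"dx":0,"dy":0,"dz":0,"twist":0},{"claw":0.95,"dx":0,"dy":0,"dz":40,"twist":0},{"claw":0.95,"dx":-20,"dy":0,"dz":85,"twist":0.14},{"claw":0.95,"dx":-60,"dy":0,"dz":85,"twist":0.28},{"claw":0.95,"dx":-100,"dy":0,"dz":85,"twist":0.42},{"claw":0.95,"dx":-140,"dy":0,"dz":85,"twist":0.56}]'
python3 - <<'E'
from h import *
st()
p,d=snap("side","s3.png");W=cloud("side",d)
print("A",rect(W,(.57,.67),(-.1,.2),(.11,.15)))
p,d=snap("top");W=cloud("top",d)
print("A",rect(W,(.57,.67),(-.1,.2),(.11,.15)))
for n,y in(("tB",.06),("tC",-.06)): print(n,rect(W,(.38,.54),(y-.055,y+.055),(.06,.085)))
E
```

```text
clock: 10.0
tool_pos: [0.6191, 0.0734, 0.1072]
eef_rot: [0.696, 0.718, -0.0, -0.0]
contact_force: [0.5, -0.6, -3.8]
opening: 0.675
finger_force: 39.9
clock: 10.8
tool_pos: [0.4787, 0.0735, 0.1938]
eef_rot: [0.468, 0.884, 0.001, 0.001]
contact_force: [-0.5, 0.4, -0.4]
opening: 0.947
finger_force: 0.0
t 10.8 tcp [478.7  73.5 193.8] closing deg 34.18 open 0.947 F [-0.5  0.4 -0.4] ff 0.0
A {'n': 532, 'c': (620.9, 91.6), 'size': (100.2, 62.5), 'ang': -89.2, 'z': 132.4}
A {'n': 722, 'c': (617.6, 88.4), 'size': (81.0, 60.7), 'ang': -87.1, 'z': 135.2}
tB {'n': 148, 'c': (480.1, 53.3), 'size': (69.4, 34.1), 'ang': -1.8, 'z': 70.2}
tC {'n': 902, 'c': (452.2, -63.6), 'size': (96.2, 59.7), 'ang': 12.3, 'z': 70.3}
```

```bash
python3 -m pendant '[{"claw":0.95,"dx":-15,"dy":-9,"dz":0,"twist":1.122},{"claw":0.95,"dx":-15,"dy":-9,"dz":0,"twist":1.122},{"claw":0.95,"dx":-15,"dy":-9,"dz":0,"twist":1.122},{"claw":0.95,"dx":-15,"dy":-9,"dz":-20,"twist":1.122},{"claw":0.95,"dx":-15,"dy":-9,"dz":-45,"twist":1.122},{"claw":0.95,"dx":-15,"dy":-9,"dz":-70,"twist":1.122},{"claw":0.95,"dx":-15,"dy":-9,"dz":-80,"twist":1.122},{"claw":0.95,"dx":-15,"dy":-9,"dz":-80,"twist":1.122}]'
python3 -c "
from h import *
p,d=snap('side');W=cloud('side',d)
print('B',rect(W,(.38,.54),(0,.13),(.066,.074)))
st()"
```

```text
clock: 11.7
tool_pos: [0.465, 0.0643, 0.1115]
eef_rot: [-0.073, 0.997, -0.0, -0.001]
contact_force: [-0.1, -0.2, 0.6]
opening: 0.949
finger_force: 0.0
B {'n': 383, 'c': (466.5, 61.3), 'size': (95.3, 63.4), 'ang': 9.0, 'z': 69.8}
t 11.8 tcp [465.4  64.3 112.1] closing deg -81.6 open 0.948 F [-0.6  0.9  0.6] ff 0.0
```

```bash
python3 -m pendant '[{"claw":0.95,"dx":-2,"dy":0,"dz":-40,"twist":0},{"claw":0.95,"dx":-2,"dy":0,"dz":-77,"twist":0},{"claw":0.95,"dx":-2,"dy":0,"dz":-77,"twist":0},{"claw":0.55,"dx":-2,"dy":0,"dz":-77,"twist":0},{"claw":0.55,"dx":-2,"dy":0,"dz":-77,"twist":0},{"claw":0.55,"dx":-2,"dy":0,"dz":-77,"twist":0},{"claw":0.55,"dx":-2,"dy":0,"dz":-77,"twist":0},{"claw":0.55,"dx":-2,"dy":0,"dz":-77,"twist":0}]' 40
python3 -c "
from h import *
st()"
```

```text
clock: 12.55
tool_pos: [0.4637, 0.0645, 0.0373]
eef_rot: [-0.071, 0.997, 0.0, 0.002]
contact_force: [-0.9, -1.2, 8.6]
opening: 0.678
finger_force: 40.0
t 12.6 tcp [463.7  64.5  37.3] closing deg -81.89 open 0.678 F [-0.9 -1.2  8.6] ff 40.0
```

```bash
python3 -m pendant '[{"claw":0.55,"dx":0,"dy":0,"dz":40,"twist":0},{"claw":0.55,"dx":0,"dy":0,"dz":85,"twist":-0.14},{"claw":0.55,"dx":0,"dy":-10,"dz":125,"twist":-0.28},{"claw":0.55,"dx":40,"dy":-30,"dz":150,"twist":-0.42},{"claw":0.55,"dx":80,"dy":-50,"dz":150,"twist":-0.56},{"claw":0.55,"dx":120,"dy":-70,"dz":150,"twist":-0.7},{"claw":0.55,"dx":159,"dy":-85,"dz":150,"twist":-0.84},{"claw":0.55,"dx":159,"dy":-85,"dz":150,"twist":-0.98}]'
python3 -m pendant '[{"claw":0.55,"dx":0,"dy":0,"dz":0,"twist":-0.7},{"claw":0.55,"dx":0,"dy":0,"dz":0,"twist":-0.7},{"claw":0.55,"dx":0,"dy":0,"dz":0,"twist":-0.7},{"claw":0.55,"dx":0,"dy":0,"dz":0,"twist":-0.7},{"claw":0.55,"dx":0,"dy":0,"dz":-20,"twist":-0.702},{"claw":0.55,"dx":0,"dy":0,"dz":-40,"twist":-0.702},{"claw":0.55,"dx":0,"dy":0,"dz":-40,"twist":-0.702},{"claw":0.55,"dx":0,"dy":0,"dz":-40,"twist":-0.702}]'
python3 -c "
from h import *
st()"
```

```text
clock: 13.35
tool_pos: [0.6265, -0.0251, 0.1861]
eef_rot: [0.412, 0.911, 0.001, 0.003]
contact_force: [-1.7, 0.1, -4.7]
opening: 0.678
finger_force: 40.0
clock: 14.15
tool_pos: [0.6208, -0.0206, 0.1458]
eef_rot: [0.696, 0.718, -0.0, -0.001]
contact_force: [-0.4, -0.9, -5.7]
opening: 0.679
finger_force: 40.0
t 14.2 tcp [620.8 -20.6 145.8] closing deg 1.78 open 0.679 F [-0.4 -0.9 -5.7] ff 40.0
```

```bash
python3 -m pendant '[{"claw":0.55,"dx":1.5,"dy":0,"dz":-15,"twist":0},{"claw":0.55,"dx":1.5,"dy":0,"dz":-26,"twist":0},{"claw":0.55,"dx":1.5,"dy":0,"dz":-28.5,"twist":0},{"claw":0.55,"dx":1.5,"dy":0,"dz":-28.5,"twist":0},{"claw":0.95,"dx":1.5,"dy":0,"dz":-28.5,"twist":0},{"claw":0.95,"dx":1.5,"dy":0,"dz":-28.5,"twist":0},{"claw":0.95,"dx":1.5,"dy":0,"dz":-28.5,"twist":0},{"claw":0.95,"dx":1.5,"dy":0,"dz":12,"twist":0}]'
python3 -m pendant '[{"claw":0.95,"dx":0,"dy":0,"dz":40,"twist":-0.14},{"claw":0.95,"dx":-40,"dy":-10,"dz":40,"twist":-0.28},{"claw":0.95,"dx":-90,"dy":-20,"dz":40,"twist":-0.42},{"claw":0.95,"dx":-130,"dy":-30,"dz":40,"twist":-0.56},{"claw":0.95,"dx":-170,"dy":-43,"dz":40,"twist":-0.7},{"claw":0.95,"dx":-170,"dy":-43,"dz":20,"twist":-0.84},{"claw":0.95,"dx":-170,"dy":-43,"dz":0,"twist":-0.98},{"claw":0.95,"dx":-170,"dy":-43,"dz":-20,"twist":-1.12}]'
python3 - <<'E'
from h import *
st()
p,d=snap("side","s4.png");W=cloud("side",d)
print("AB",rect(W,(.57,.67),(-.15,.2),(.11,.16)))
print('C',rect(W,(.38,.54),(-.13,0.01),(.066,.074)))
E
```

```text
clock: 14.95
tool_pos: [0.6197, -0.0204, 0.1542]
eef_rot: [0.696, 0.718, -0.003, -0.003]
contact_force: [-0.8, 0.1, -0.1]
opening: 0.95
finger_force: 0.0
clock: 15.75
tool_pos: [0.4539, -0.0637, 0.138]
eef_rot: [0.972, 0.236, 0.001, 0.001]
contact_force: [0.9, 0.5, 0.3]
opening: 0.954
finger_force: 0.0
t 15.8 tcp [453.9 -63.7 138. ] closing deg -62.73 open 0.954 F [0.9 0.5 0.3] ff 0.0
AB {'n': 834, 'c': (620.1, -9.6), 'size': (284.8, 77.8), 'ang': -86.3, 'z': 138.0}
C {'n': 532, 'c': (455.3, -67.4), 'size': (96.0, 61.6), 'ang': 12.5, 'z': 69.8}
```

View pics/s4.png

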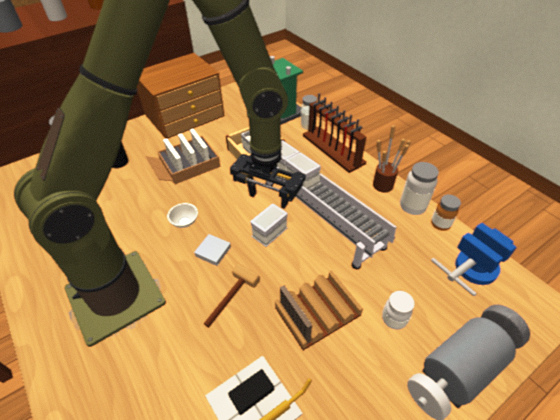

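Tin B is on the lane at about (300,165), closing up, and tin C hasn't moved, at (268,223).

```bash
python3 -m pendant '[{"claw":0.95,"dx":-1.5,"dy":0,"dz":-10,"twist":-0.14},{"claw":0.95,"dx":-1.5,"dy":0,"dz":-20,"twist":-0.262},{"claw":0.95,"dx":-1.5,"dy":0,"dz":-60,"twist":-0.262},{"claw":0.95,"dx":-1.5,"dy":0,"dz":-102,"twist":-0.262},{"claw":0.95,"dx":-1.5,"dy":0,"dz":-102,"twist":-0.262},{"claw":0.55,"dx":-1.5,"dy":0,"dz":-102,"twist":-0.262},{"claw":0.55,"dx":-1.5,"dy":0,"dz":-102,"twist":-0.262},{"claw":0.55,"dx":-1.5,"dy":0,"dz":-102,"twist":-0.262}]' 40
python3 -m pendant '[{"claw":0.55,"dx":0,"dy":0,"dz":0,"twist":0},{"claw":0.55,"dx":0,"dy":0,"dz":0,"twist":0}]' 40
python3 -c "
from h import *
st()"
```

```text
clock: 16.6
tool_pos: [0.453, -0.0637, 0.038]
eef_rot: [0.994, 0.11, 0.002, 0.001]
contact_force: [-1.2, -0.2, 0.5]
opening: 0.701
finger_force: 0.0
clock: 16.8
tool_pos: [0.4529, -0.0637, 0.0379]
eef_rot: [0.994, 0.11, 0.002, 0.001]
contact_force: [0.3, 0.4, 10.4]
opening: 0.677
finger_force: 40.0
t 16.8 tcp [452.9 -63.7  37.9] closing deg -77.39 open 0.677 F [ 0.3  0.4 10.4] ff 40.0
```

```bash
python3 -m pendant '[{"claw":0.55,"dx":0,"dy":0,"dz":40,"twist":0},{"claw":0.55,"dx":0,"dy":0,"dz":85,"twist":0.14},{"claw":0.55,"dx":0,"dy":-10,"dz":125,"twist":0.28},{"claw":0.55,"dx":40,"dy":-20,"dz":160,"twist":0.42},{"claw":0.55,"dx":85,"dy":-30,"dz":160,"twist":0.56},{"claw":0.55,"dx":130,"dy":-40,"dz":160,"twist":0.7},{"claw":0.55,"dx":172,"dy":-53,"dz":160,"twist":0.84},{"claw":0.55,"dx":172,"dy":-53,"dz":160,"twist":0.98}]'
python3 -m pendant '[{"claw":0.55,"dx":0,"dy":0,"dz":0,"twist":0.401},{"claw":0.55,"dx":0,"dy":0,"dz":0,"twist":0.401},{"claw":0.55,"dx":0,"dy":0,"dz":0,"twist":0.401},{"claw":0.55,"dx":0,"dy":0,"dz":-20,"twist":0.401},{"claw":0.55,"dx":0,"dy":0,"dz":-45,"twist":0.401},{"claw":0.55,"dx":0,"dy":0,"dz":-45,"twist":0.401},{"claw":0.55,"dx":0,"dy":0,"dz":-45,"twist":0.401}]'
python3 - <<'E'
from h import *
st()
p,d=snap("top","t5.png");W=cloud("top",d)
print("AB",rect(W,(.57,.67),(-.07,.2),(.11,.16)))
E
```

```text
clock: 17.6
tool_pos: [0.6293, -0.1185, 0.1968]
eef_rot: [0.824, 0.567, 0.003, 0.004]
contact_force: [-0.6, -0.5, -5.1]
opening: 0.675
finger_force: 40.0
clock: 18.3
tool_pos: [0.6227, -0.1164, 0.151]
eef_rot: [0.696, 0.718, -0.001, -0.001]
contact_force: [0.6, 0.3, -4.7]
opening: 0.677
finger_force: 40.0
t 18.3 tcp [ 622.7 -116.4  151. ] closing deg 1.73 open 0.677 F [ 0.6  0.3 -4.7] ff 40.0
AB {'n': 1916, 'c': (619.5, 37.5), 'size': (214.7, 60.8), 'ang': -87.8, 'z': 137.3}
```

```bash
python3 -m pendant '[{"claw":0.55,"dx":1.5,"dy":0,"dz":-12,"twist":0},{"claw":0.55,"dx":1.5,"dy":0,"dz":-22,"twist":0},{"claw":0.55,"dx":1.5,"dy":0,"dz":-25,"twist":0},{"claw":0.55,"dx":1.5,"dy":0,"dz":-25,"twist":0},{"claw":0.95,"dx":1.5,"dy":0,"dz":-25,"twist":0},{"claw":0.95,"dx":1.5,"dy":0,"dz":-25,"twist":0},{"claw":0.95,"dx":1.5,"dy":0,"dz":-25,"twist":0},{"claw":0.95,"dx":1.5,"dy":0,"dz":15,"twist":0}]'
python3 -m pendant '[{"claw":0.9,"dx":-20,"dy":20,"dz":40,"twist":-0.09},{"claw":0.8,"dx":-50,"dy":60,"dz":40,"twist":-0.09},{"claw":0.7,"dx":-80,"dy":100,"dz":40,"twist":-0.09},{"claw":0.6,"dx":-110,"dy":145,"dz":40,"twist":-0.09},{"claw":0.5,"dx":-135,"dy":190,"dz":40,"twist":-0.09},{"claw":0.4,"dx":-150,"dy":235,"dz":40,"twist":-0.09},{"claw":0.4,"dx":-160,"dy":280,"dz":40,"twist":-0.09},{"claw":0.4,"dx":-170,"dy":325,"dz":40,"twist":-0.09}]'
python3 - <<'E'
from h import *
st()
p,d=snap("top","t6.png");W=cloud("top",d)
print("ABC",rect(W,(.57,.67),(-.25,.2),(.118,.17)))
import numpy as np
m=(abs(W[...,0]-.622)<.02)&(abs(W[...,1])<.22)&(W[...,2]>.05)&(W[...,2]<.17)
q=W[m]
for y in np.arange(-.19,.16,.01):
    s=q[abs(q[:,1]-y)<.004]; print(int(round(y*1000)),int(np.median(s[:,2])*1000) if len(s) else None,end='; ')
E
```

```text
clock: 19.15
tool_pos: [0.6218, -0.116, 0.1621]
eef_rot: [0.696, 0.718, -0.003, -0.004]
contact_force: [0.4, 0.3, 0.6]
opening: 0.956
finger_force: 0.0
clock: 19.95
tool_pos: [0.4546, 0.2108, 0.2066]
eef_rot: [0.728, 0.686, 0.001, 0.0]
contact_force: [1.5, 0.4, -1.1]
opening: 0.397
finger_force: 0.0
t 19.9 tcp [454.6 210.8 206.6] closing deg -3.4 open 0.397 F [ 1.5  0.4 -1.1] ff 0.0
ABC {'n': 3149, 'c': (616.7, -52.5), 'size': (393.6, 82.0), 'ang': -86.3, 'z': 142.1}
-190 88; -180 83; -170 85; -160 83; -150 78; -140 153; -130 154; -120 153; -110 152; -100 151; -90 150; -80 150; -70 149; -60 148; -50 146; -40 145; -30 145; -20 144; -10 143; 0 142; 10 142; 20 141; 30 140; 40 139; 50 137; 60 137; 70 136; 80 136; 90 135; 100 134; 110 133; 120 132; 130 131; 140 130; 150 None;
```

View pics/t6.png

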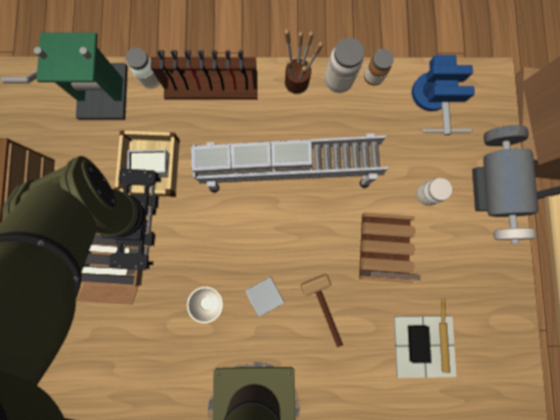

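All three tins are closed up against the stop, spanning (193–310, 143–170). No others are left on the bench, so boards next, starting with the far one.

```bash
python3 -m pendant '[{"claw":0.32,"dx":-6,"dy":45,"dz":0,"twist":-0.014},{"claw":0.32,"dx":-6,"dy":95,"dz":-20,"twist":-0.014},{"claw":0.32,"dx":-6,"dy":145,"dz":-50,"twist":-0.014},{"claw":0.32,"dx":-6,"dy":145,"dz":-90,"twist":-0.014},{"claw":0.32,"dx":-6,"dy":145,"dz":-90,"twist":-0.014},{"claw":0.32,"dx":-6,"dy":145,"dz":-90,"twist":-0.014}]' 25
python3 -c "
from h import *
st()
p,d=snap('side');cv2.imwrite('pics/s7.png',cv2.resize(p[90:240,120:320],None,fx=4,fy=4))
st()"
```

```text
clock: 20.6
tool_pos: [0.4492, 0.3521, 0.1159]
eef_rot: [0.733, 0.68, -0.001, 0.0]
contact_force: [0.3, -0.4, 0.6]
opening: 0.32
finger_force: 0.0
t 20.6 tcp [449.2 352.1 115.9] closing deg -4.28 open 0.32 F [ 0.3 -0.4  0.6] ff 0.0
t 20.6 tcp [450.4 352.1 117.3] closing deg -4.36 open 0.318 F [ 0.5 -0.8  0.6] ff 0.0
```

View pics/s7.png

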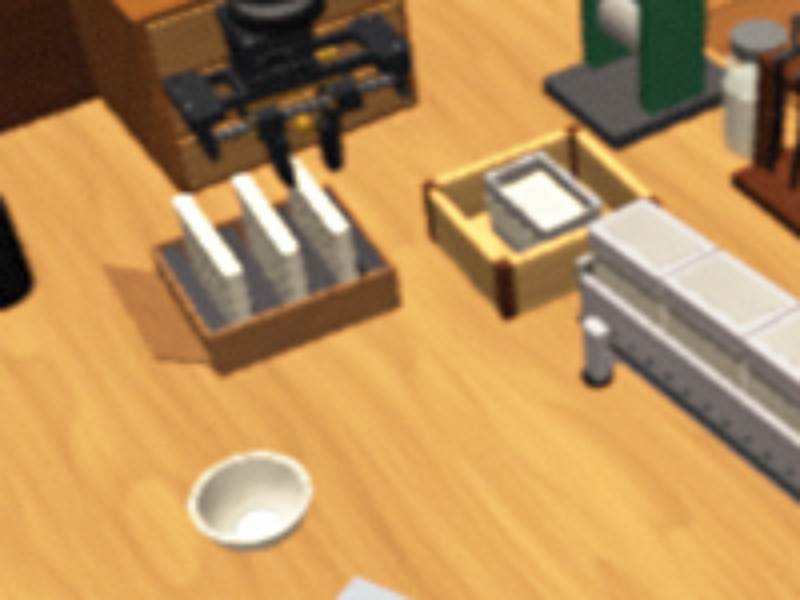

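The fingers, at (280,150) and (330,140) in the crop, straddle the far board. I'll go down and grip.

```bash
python3 -m pendant '[{"claw":0.32,"dx":-1,"dy":4,"dz":-20,"twist":0},{"claw":0.32,"dx":-1,"dy":4,"dz":-45,"twist":0},{"claw":0.32,"dx":-1,"dy":4,"dz":-62,"twist":0},{"claw":0.32,"dx":-1,"dy":4,"dz":-62,"twist":0},{"claw":0.05,"dx":-1,"dy":4,"dz":-62,"twist":0},{"claw":0.05,"dx":-1,"dy":4,"dz":-62,"twist":0},{"claw":0.05,"dx":-1,"dy":4,"dz":-62,"twist":0},{"claw":0.05,"dx":-1,"dy":4,"dz":-62,"twist":0}]' 25
python3 -c "
from h import *
st()"
```

```text
clock: 21.45
tool_pos: [0.4497, 0.3577, 0.0559]
eef_rot: [0.733, 0.68, 0.002, 0.001]
contact_force: [0.2, -2.3, 8.2]
opening: 0.144
finger_force: 25.0
t 21.4 tcp [449.7 357.7  55.9] closing deg -4.28 open 0.144 F [ 0.2 -2.3  8.2] ff 25.0
```

```bash
python3 -m pendant '[{"claw":0.05,"dx":0,"dy":0,"dz":45,"twist":0},{"claw":0.05,"dx":0,"dy":0,"dz":90,"twist":0},{"claw":0.05,"dx":0,"dy":-20,"dz":130,"twist":0},{"claw":0.05,"dx":10,"dy":-65,"dz":150,"twist":0},{"claw":0.05,"dx":20,"dy":-115,"dz":150,"twist":0},{"claw":0.05,"dx":22,"dy":-165,"dz":150,"twist":0},{"claw":0.05,"dx":22,"dy":-215,"dz":150,"twist":0},{"claw":0.05,"dx":22,"dy":-265,"dz":150,"twist":0}]'
python3 -m pendant '[{"claw":0.05,"dx":0,"dy":-50,"dz":0,"twist":0},{"claw":0.05,"dx":0,"dy":-100,"dz":0,"twist":0},{"claw":0.05,"dx":0,"dy":-150,"dz":0,"twist":0},{"claw":0.05,"dx":0,"dy":-200,"dz":0,"twist":0},{"claw":0.05,"dx":0,"dy":-250,"dz":0,"twist":0},{"claw":0.05,"dx":0,"dy":-300,"dz":0,"twist":0},{"claw":0.05,"dx":0,"dy":-350,"dz":0,"twist":0},{"claw":0.05,"dx":0,"dy":-395,"dz":0,"twist":0}]'
python3 -c "
from h import *
st()"
```

```text
clock: 22.25
tool_pos: [0.4699, 0.0917, 0.2045]
eef_rot: [0.733, 0.681, 0.001, 0.0]
contact_force: [2.2, -0.3, -2.7]
opening: 0.143
finger_force: 25.0
clock: 23.05
tool_pos: [0.4692, -0.3042, 0.2045]
eef_rot: [0.733, 0.68, -0.0, 0.001]
contact_force: [0.6, 0.2, -1.1]
opening: 0.143
finger_force: 25.0
t 23.1 tcp [ 469.2 -304.2  204.5] closing deg -4.33 open 0.143 F [ 0.6  0.2 -1.1] ff 25.0
```

```bash
python3 -m pendant '[{"claw":0.05,"dx":2,"dy":-49,"dz":0,"twist":-0.007},{"claw":0.05,"dx":2,"dy":-49,"dz":-40,"twist":-0.007},{"claw":0.05,"dx":2,"dy":-49,"dz":-80,"twist":-0.007},{"claw":0.05,"dx":2,"dy":-49,"dz":-80,"twist":-0.007},{"claw":0.05,"dx":2,"dy":-49,"dz":-80,"twist":-0.007}]'
python3 -c "
from h import *
st()
p,d=snap('side');cv2.imwrite('pics/s8.png',cv2.resize(p[220:370,240:440],None,fx=4,fy=4))
W=cloud('side',d);print('board side',rect(W,(.43,.51),(-.46,-.25),(.125,.175)))
p,d=snap('top');W=cloud('top',d);print('board top',rect(W,(.43,.51),(-.46,-.25),(.155,.175)))
st()"
```

```text
clock: 23.55
tool_pos: [0.4719, -0.35, 0.1243]
eef_rot: [0.735, 0.678, -0.0, -0.0]
contact_force: [0.1, -0.1, -1.9]
opening: 0.144
finger_force: 25.0
t 23.6 tcp [ 471.9 -350.   124.3] closing deg -4.62 open 0.144 F [ 0.1 -0.1 -1.9] ff 25.0
board side {'n': 346, 'c': (470.9, -354.2), 'size': (117.6, 43.3), 'ang': -77.5, 'z': 150.7}
board top {'n': 135, 'c': (474.0, -319.6), 'size': (57.2, 20.7), 'ang': -86.1, 'z': 163.2}
t 23.6 tcp [ 473.4 -350.8  126. ] closing deg -4.61 open 0.148 F [-0.9 -0.2 -1.1] ff 25.0
```

View pics/s8.png

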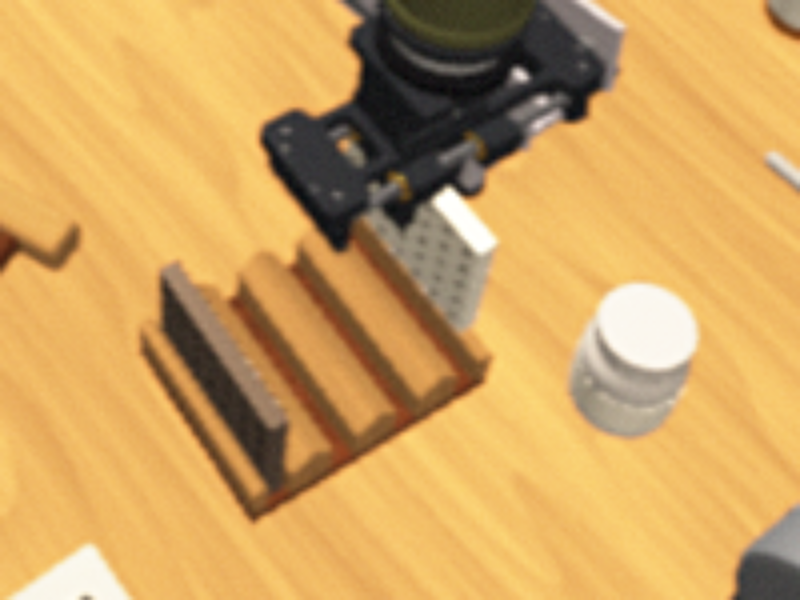

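The board hangs at (450,260) in the crop, raised above the rack, so it appears behind the last slot. I'll check the slot positions in the depth data.

```bash
python3 - <<'E'
from h import *
W=cloud("top",np.load("top0.npy"));a=np.radians(-4.8)
L=(W[...,:2]*1000-[402.6,-349])@np.array([[np.cos(a),-np.sin(a)],[np.sin(a),np.cos(a)]])
z=W[...,2]*1000
for y0 in(-45,0,45):
    m=(abs(L[...,1]-y0)<15)
    print(y0,[(x,int(np.percentile(z[m&(abs(L[...,0]-x)<1.5)],30))) for x in range(-48,92,4)])
st()
E
```

```text
-45 [(-48, 46), (-44, 47), (-40, 44), (-36, 40), (-32, 37), (-28, 9), (-24, 9), (-20, 7), (-16, 8), (-12, 36), (-8, 41), (-4, 44), (0, 48), (4, 46), (8, 41), (12, 38), (16, 9), (20, 9), (24, 9), (28, 9), (32, 13), (36, 39), (40, 43), (44, 45), (48, 47), (52, 44), (56, 39), (60, 37), (64, 8), (68, 8), (72, 9), (76, 9), (80, 37), (84, 39), (88, 35)]
0 [(-48, 47), (-44, 47), (-40, 43), (-36, 39), (-32, 35), (-28, 9), (-24, 9), (-20, 8), (-16, 8), (-12, 36), (-8, 41), (-4, 45), (0, 48), (4, 45), (8, 41), (12, 37), (16, 10), (20, 9), (24, 9), (28, 10), (32, 12), (36, 38), (40, 43), (44, 47), (48, 47), (52, 44), (56, 39), (60, 37), (64, 8), (68, 9), (72, 9), (76, 9), (80, 35), (84, 38), (88, 35)]
45 [(-48, 45), (-44, 46), (-40, 44), (-36, 38), (-32, 35), (-28, 9), (-24, 8), (-20, 8), (-16, 8), (-12, 36), (-8, 41), (-4, 44), (0, 48), (4, 45), (8, 42), (12, 37), (16, 7), (20, 9), (24, 8), (28, 8), (32, 19), (36, 39), (40, 43), (44, 47), (48, 47), (52, 43), (56, 39), (60, 35), (64, 8), (68, 8), (72, 9), (76, 10), (80, 38), (84, 39), (88, 36)]
t 23.6 tcp [ 473.4 -350.8  126. ] closing deg -4.61 open 0.148 F [-0.9 -0.2 -1.1] ff 25.0
```

```bash
python3 -m pendant '[{"claw":0.05,"dx":-1,"dy":-2,"dz":-15,"twist":-0.003},{"claw":0.05,"dx":-1,"dy":-2,"dz":-30,"twist":-0.003},{"claw":0.05,"dx":-1,"dy":-2,"dz":-40,"twist":-0.003},{"claw":0.05,"dx":-1,"dy":-2,"dz":-48,"twist":-0.003},{"claw":0.05,"dx":-1,"dy":-2,"dz":-54,"twist":-0.003},{"claw":0.05,"dx":-1,"dy":-2,"dz":-58,"twist":-0.003},{"claw":0.05,"dx":-1,"dy":-2,"dz":-60,"twist":-0.003},{"claw":0.05,"dx":-1,"dy":-2,"dz":-60,"twist":-0.003}]'
python3 -c "
from h import *
st()"
```

```text
clock: 24.45
tool_pos: [0.4711, -0.3523, 0.0637]
eef_rot: [0.736, 0.677, 0.0, 0.0]
contact_force: [0.1, -0.4, -1.2]
opening: 0.147
finger_force: 25.0
t 24.4 tcp [ 471.1 -352.3   63.7] closing deg -4.81 open 0.147 F [ 0.1 -0.4 -1.2] ff 25.0
```

```bash
python3 -m pendant '[{"claw":0.05,"dx":0,"dy":0,"dz":-1,"twist":0},{"claw":0.32,"dx":0,"dy":0,"dz":-1,"twist":0},{"claw":0.32,"dx":0,"dy":0,"dz":-1,"twist":0},{"claw":0.32,"dx":0,"dy":0,"dz":-1,"twist":0},{"claw":0.32,"dx":0,"dy":0,"dz":30,"twist":0},{"claw":0.32,"dx":0,"dy":0,"dz":75,"twist":0},{"claw":0.32,"dx":0,"dy":20,"dz":110,"twist":0},{"claw":0.32,"dx":0,"dy":70,"dz":110,"twist":0}]'
python3 -m pendant '[{"claw":0.32,"dx":0,"dy":50,"dz":0,"twist":0},{"claw":0.32,"dx":0,"dy":100,"dz":0,"twist":0},{"claw":0.32,"dx":0,"dy":150,"dz":0,"twist":0},{"claw":0.32,"dx":0,"dy":200,"dz":0,"twist":0},{"claw":0.32,"dx":0,"dy":250,"dz":0,"twist":0},{"claw":0.32,"dx":0,"dy":300,"dz":0,"twist":0},{"claw":0.32,"dx":-10,"dy":350,"dz":0,"twist":0},{"claw":0.32,"dx":-20,"dy":400,"dz":0,"twist":0}]'
python3 - <<'E'
from h import *
st()
p,d=snap("top","t9.png");W=cloud("top",d)
print("rack b",rect(W,(.445,.50),(-.45,-.25),(.08,.12)))
for n,x in(("b1",.355),("b2",.4)): print(n,rect(W,(x-.02,x+.02),(.22,.42),(.08,.11)))
print("tins",rect(W,(.595,.65),(-.2,.2),(.125,.16)))
E
```

```text
clock: 25.25
tool_pos: [0.4736, -0.2885, 0.1785]
eef_rot: [0.739, 0.674, 0.001, 0.007]
contact_force: [0.9, 1.5, 0.6]
opening: 0.315
finger_force: 0.0
clock: 26.05
tool_pos: [0.4513, 0.1179, 0.174]
eef_rot: [0.736, 0.677, 0.001, 0.0]
contact_force: [0.3, -0.1, -0.4]
opening: 0.318
finger_force: 0.0
t 26.1 tcp [451.3 117.9 174. ] closing deg -4.81 open 0.318 F [ 0.3 -0.1 -0.4] ff 0.0
rack b {'n': 305, 'c': (470.3, -352.7), 'size': (119.5, 13.5), 'ang': 85.1, 'z': 99.4}
b1 None
b2 None
tins {'n': 2649, 'c': (622.5, 1.2), 'size': (289.3, 54.9), 'ang': -90.0, 'z': 143.1}
```

Board in the rack with its top at 99.4 mm, so it is fully down. Next is the middle board.

```bash
python3 -m pendant '[{"claw":0.32,"dx":-12,"dy":48,"dz":0,"twist":0},{"claw":0.32,"dx":-24,"dy":95,"dz":0,"twist":0},{"claw":0.32,"dx":-36,"dy":143,"dz":0,"twist":0},{"claw":0.32,"dx":-48,"dy":191,"dz":0,"twist":0},{"claw":0.32,"dx":-48,"dy":239,"dz":-10,"twist":0},{"claw":0.32,"dx":-48,"dy":239,"dz":-55,"twist":0},{"claw":0.32,"dx":-48,"dy":239,"dz":-60,"twist":0},{"claw":0.32,"dx":-48,"dy":239,"dz":-60,"twist":0}]'
python3 - <<'E'
from h import *
p,d=snap("side","s10.png");W=cloud("side",d)
for n,x in(("b1",.355),("b2",.405)): print(n,rect(W,(x-.02,x+.02),(.22,.42),(.084,.1)))
st()
E
```

```text
clock: 26.9
tool_pos: [0.403, 0.3529, 0.1131]
eef_rot: [0.737, 0.676, -0.002, 0.0]
contact_force: [0.8, -0.2, 0.5]
opening: 0.317
finger_force: 0.0
b1 {'n': 113, 'c': (354.9, 355.6), 'size': (123.8, 13.1), 'ang': 86.5, 'z': 93.5}
b2 {'n': 101, 'c': (407.0, 352.4), 'size': (124.1, 14.4), 'ang': 84.8, 'z': 93.7}
t 26.9 tcp [404.  353.1 114.3] closing deg -4.94 open 0.321 F [ 0.7 -0.6 -0.5] ff 0.0
```

Board positions are unchanged, allowing for the side camera's +3/−3 bias.

```bash
python3 -m pendant '[{"claw":0.32,"dx":-1,"dy":3,"dz":-20,"twist":0},{"claw":0.32,"dx":-1,"dy":3,"dz":-42,"twist":0},{"claw":0.32,"dx":-1,"dy":3,"dz":-59,"twist":0},{"claw":0.32,"dx":-1,"dy":3,"dz":-59,"twist":0},{"claw":0.05,"dx":-1,"dy":3,"dz":-59,"twist":0},{"claw":0.05,"dx":-1,"dy":3,"dz":-59,"twist":0},{"claw":0.05,"dx":-1,"dy":3,"dz":-59,"twist":0},{"claw":0.05,"dx":-1,"dy":3,"dz":-59,"twist":0}]' 25
python3 -c "
from h import *
st()"
```

```text
clock: 27.75
tool_pos: [0.4036, 0.358, 0.0564]
eef_rot: [0.736, 0.677, 0.001, 0.0]
contact_force: [1.0, -0.9, 8.8]
opening: 0.141
finger_force: 25.0
t 27.8 tcp [403.6 358.   56.4] closing deg -4.85 open 0.141 F [ 1.  -0.9  8.8] ff 25.0
```

```bash
python3 -m pendant '[{"claw":0.05,"dx":0,"dy":0,"dz":45,"twist":0},{"claw":0.05,"dx":0,"dy":0,"dz":90,"twist":0},{"claw":0.05,"dx":5,"dy":-20,"dz":130,"twist":0},{"claw":0.05,"dx":20,"dy":-65,"dz":150,"twist":0},{"claw":0.05,"dx":35,"dy":-110,"dz":150,"twist":0},{"claw":0.05,"dx":50,"dy":-155,"dz":150,"twist":0},{"claw":0.05,"dx":60,"dy":-205,"dz":150,"twist":0},{"claw":0.05,"dx":64,"dy":-255,"dz":150,"twist":0}]'
python3 -m pendant '[{"claw":0.05,"dx":0,"dy":-50,"dz":0,"twist":0},{"claw":0.05,"dx":0,"dy":-100,"dz":0,"twist":0},{"claw":0.05,"dx":0,"dy":-150,"dz":0,"twist":0},{"claw":0.05,"dx":0,"dy":-200,"dz":0,"twist":0},{"claw":0.05,"dx":-10,"dy":-250,"dz":0,"twist":0},{"claw":0.05,"dx":-20,"dy":-300,"dz":0,"twist":0},{"claw":0.05,"dx":-30,"dy":-345,"dz":0,"twist":0},{"claw":0.05,"dx":-40,"dy":-390,"dz":0,"twist":0}]'
python3 -c "
from h import *
st()"
```

```text
clock: 28.55
tool_pos: [0.4672, 0.1021, 0.2054]
eef_rot: [0.736, 0.677, 0.001, 0.001]
contact_force: [1.1, 0.4, -1.2]
opening: 0.142
finger_force: 25.0
clock: 29.35
tool_pos: [0.4252, -0.2882, 0.2052]
eef_rot: [0.736, 0.677, -0.0, 0.0]
contact_force: [0.6, 0.1, -1.9]
opening: 0.149
finger_force: 25.0
t 29.4 tcp [ 425.2 -288.2  205.2] closing deg -4.85 open 0.149 F [ 0.6  0.1 -1.9] ff 25.0
```

```bash
python3 -m pendant '[{"claw":0.05,"dx":0,"dy":-40,"dz":0,"twist":0},{"claw":0.05,"dx":0,"dy":-62,"dz":-10,"twist":0},{"claw":0.05,"dx":0,"dy":-62,"dz":-50,"twist":0},{"claw":0.05,"dx":0,"dy":-62,"dz":-80,"twist":0},{"claw":0.05,"dx":0,"dy":-62,"dz":-80,"twist":0},{"claw":0.05,"dx":0,"dy":-62,"dz":-80,"twist":0},{"claw":0.05,"dx":0,"dy":-62,"dz":-80,"twist":0}]'
python3 -c "
from h import *
st()"
```

```text
clock: 30.05
tool_pos: [0.4273, -0.3487, 0.1265]
eef_rot: [0.736, 0.677, 0.0, 0.001]
contact_force: [0.4, -0.8, -2.2]
opening: 0.145
finger_force: 25.0
t 30.1 tcp [ 427.3 -348.7  126.5] closing deg -4.8 open 0.145 F [ 0.4 -0.8 -2.2] ff 25.0
```

```bash
python3 -m pendant '[{"claw":0.05,"dx":-1,"dy":0,"dz":-15,"twist":0},{"claw":0.05,"dx":-1,"dy":0,"dz":-30,"twist":0},{"claw":0.05,"dx":-1,"dy":0,"dz":-40,"twist":0},{"claw":0.05,"dx":-1,"dy":0,"dz":-48,"twist":0},{"claw":0.05,"dx":-1,"dy":0,"dz":-54,"twist":0},{"claw":0.05,"dx":-1,"dy":0,"dz":-58,"twist":0},{"claw":0.05,"dx":-1,"dy":0,"dz":-62,"twist":0},{"claw":0.05,"dx":-1,"dy":0,"dz":-62,"twist":0}]'
python3 -c "
from h import *
st()"
```

```text
clock: 30.85
tool_pos: [0.4255, -0.3483, 0.0627]
eef_rot: [0.736, 0.677, 0.0, 0.0]
contact_force: [0.9, 0.0, -1.7]
opening: 0.146
finger_force: 25.0
t 30.9 tcp [ 425.5 -348.3   62.7] closing deg -4.81 open 0.146 F [ 0.9  0.  -1.7] ff 25.0
```

```bash
python3 -m pendant '[{"claw":0.32,"dx":0,"dy":0,"dz":0,"twist":0},{"claw":0.32,"dx":0,"dy":0,"dz":0,"twist":0},{"claw":0.32,"dx":0,"dy":0,"dz":0,"twist":0},{"claw":0.32,"dx":0,"dy":0,"dz":30,"twist":0},{"claw":0.32,"dx":0,"dy":0,"dz":75,"twist":0},{"claw":0.32,"dx":10,"dy":20,"dz":110,"twist":0},{"claw":0.32,"dx":20,"dy":65,"dz":110,"twist":0},{"claw":0.32,"dx":35,"dy":110,"dz":110,"twist":0}]'
python3 -m pendant '[{"claw":0.32,"dx":0,"dy":50,"dz":0,"twist":0.028},{"claw":0.32,"dx":0,"dy":100,"dz":0,"twist":0.028},{"claw":0.32,"dx":0,"dy":150,"dz":0,"twist":0.028},{"claw":0.32,"dx":0,"dy":200,"dz":0,"twist":0.028},{"claw":0.32,"dx":0,"dy":250,"dz":0,"twist":0.028},{"claw":0.32,"dx":-10,"dy":300,"dz":0,"twist":0.028},{"claw":0.32,"dx":-25,"dy":345,"dz":0,"twist":0.028},{"claw":0.32,"dx":-40,"dy":390,"dz":0,"twist":0.028}]'
python3 - <<'E'
from h import *
st()
p,d=snap("top","t9.png");W=cloud("top",d)
for x in(.334,.425,.471): print("rack b",rect(W,(x-.02,x+.02),(-.45,-.25),(.08,.12)))
E
```

```text
clock: 31.65
tool_pos: [0.4607, -0.2383, 0.1743]
eef_rot: [0.737, 0.676, 0.0, 0.002]
contact_force: [0.7, 0.4, -0.1]
opening: 0.323
finger_force: 0.0
clock: 32.45
tool_pos: [0.4198, 0.154, 0.173]
eef_rot: [0.726, 0.687, 0.0, 0.0]
contact_force: [0.1, 0.0, 0.4]
opening: 0.32
finger_force: 0.0
t 32.5 tcp [419.8 154.  173. ] closing deg -3.18 open 0.32 F [0.1 0.  0.4] ff 0.0
rack b {'n': 292, 'c': (334.3, -343.1), 'size': (120.2, 13.4), 'ang': 85.5, 'z': 99.8}
rack b {'n': 298, 'c': (424.7, -348.7), 'size': (120.7, 13.3), 'ang': 85.4, 'z': 99.5}
rack b {'n': 306, 'c': (470.2, -352.7), 'size': (120.4, 13.5), 'ang': 85.2, 'z': 99.5}
```

```bash
python3 -m pendant '[{"claw":0.32,"dx":-17,"dy":47,"dz":0,"twist":0},{"claw":0.32,"dx":-34,"dy":94,"dz":0,"twist":0},{"claw":0.32,"dx":-50,"dy":141,"dz":0,"twist":0},{"claw":0.32,"dx":-68,"dy":186,"dz":0,"twist":0},{"claw":0.32,"dx":-68,"dy":205,"dz":-20,"twist":0},{"claw":0.32,"dx":-68,"dy":205,"dz":-60,"twist":0},{"claw":0.32,"dx":-68,"dy":205,"dz":-60,"twist":0},{"claw":0.32,"dx":-68,"dy":205,"dz":-60,"twist":0}]'
python3 - <<'E'
from h import *
p,d=snap("side","s11.png");W=cloud("side",d)
for n,x in(("b1",.355),): print(n,rect(W,(x-.02,x+.02),(.22,.42),(.084,.1)))
st()
E
```

```text
clock: 33.3
tool_pos: [0.3523, 0.3557, 0.1129]
eef_rot: [0.727, 0.687, -0.001, 0.0]
contact_force: [0.2, -0.7, 0.2]
opening: 0.318
finger_force: 0.0
b1 {'n': 101, 'c': (355.1, 356.1), 'size': (122.1, 13.8), 'ang': 86.5, 'z': 93.1}
t 33.4 tcp [353.  356.1 113.8] closing deg -3.3 open 0.317 F [ 0.3 -0.4  0.8] ff 0.0
```

```bash
python3 -m pendant '[{"claw":0.32,"dx":-1,"dy":2,"dz":-20,"twist":0},{"claw":0.32,"dx":-1,"dy":2,"dz":-42,"twist":0},{"claw":0.32,"dx":-1,"dy":2,"dz":-58.5,"twist":0},{"claw":0.32,"dx":-1,"dy":2,"dz":-58.5,"twist":0},{"claw":0.05,"dx":-1,"dy":2,"dz":-58.5,"twist":0},{"claw":0.05,"dx":-1,"dy":2,"dz":-58.5,"twist":0},{"claw":0.05,"dx":-1,"dy":2,"dz":-58.5,"twist":0},{"claw":0.05,"dx":-1,"dy":2,"dz":-58.5,"twist":0}]' 25
python3 -c "
from h import *
st()"
```

```text
clock: 34.15
tool_pos: [0.3521, 0.3593, 0.0558]
eef_rot: [0.727, 0.687, 0.001, 0.0]
contact_force: [0.3, -0.8, 7.3]
opening: 0.144
finger_force: 25.0
t 34.1 tcp [352.1 359.3  55.8] closing deg -3.23 open 0.144 F [ 0.3 -0.8  7.3] ff 25.0
```

```bash
python3 -m pendant '[{"claw":0.05,"dx":0,"dy":0,"dz":45,"twist":0},{"claw":0.05,"dx":0,"dy":0,"dz":90,"twist":0},{"claw":0.05,"dx":10,"dy":-15,"dz":130,"twist":0},{"claw":0.05,"dx":30,"dy":-55,"dz":150,"twist":0},{"claw":0.05,"dx":50,"dy":-100,"dz":150,"twist":0},{"claw":0.05,"dx":70,"dy":-145,"dz":150,"twist":0},{"claw":0.05,"dx":90,"dy":-190,"dz":150,"twist":0},{"claw":0.05,"dx":105,"dy":-235,"dz":150,"twist":0}]'
python3 -m pendant '[{"claw":0.05,"dx":0,"dy":-50,"dz":0,"twist":-0.027},{"claw":0.05,"dx":0,"dy":-100,"dz":0,"twist":-0.027},{"claw":0.05,"dx":0,"dy":-150,"dz":0,"twist":-0.027},{"claw":0.05,"dx":0,"dy":-200,"dz":0,"twist":-0.027},{"claw":0.05,"dx":-10,"dy":-248,"dz":0,"twist":-0.027},{"claw":0.05,"dx":-25,"dy":-293,"dz":0,"twist":-0.027},{"claw":0.05,"dx":-40,"dy":-338,"dz":0,"twist":-0.027},{"claw":0.05,"dx":-55,"dy":-383,"dz":0,"twist":-0.027}]'
python3 -c "
from h import *
st()"
```

```text
clock: 34.95
tool_pos: [0.4573, 0.122, 0.205]
eef_rot: [0.727, 0.687, 0.001, 0.001]
contact_force: [1.6, 0.3, -2.1]
opening: 0.145
finger_force: 25.0
clock: 35.75
tool_pos: [0.4002, -0.2608, 0.2048]
eef_rot: [0.736, 0.677, 0.0, 0.0]
contact_force: [1.9, 0.3, -2.0]
opening: 0.146
finger_force: 25.0
t 35.8 tcp [ 400.2 -260.8  204.8] closing deg -4.76 open 0.146 F [ 1.9  0.3 -2. ] ff 25.0
```

```bash
python3 -m pendant '[{"claw":0.05,"dx":-10,"dy":-45,"dz":0,"twist":0},{"claw":0.05,"dx":-21,"dy":-85,"dz":0,"twist":0},{"claw":0.05,"dx":-21,"dy":-85,"dz":-40,"twist":0},{"claw":0.05,"dx":-21,"dy":-85,"dz":-80,"twist":0},{"claw":0.05,"dx":-21,"dy":-85,"dz":-80,"twist":0},{"claw":0.05,"dx":-21,"dy":-85,"dz":-80,"twist":0},{"claw":0.05,"dx":-21,"dy":-85,"dz":-80,"twist":0}]'
python3 -c "
from h import *
st()"
```

```text
clock: 36.45
tool_pos: [0.3814, -0.3446, 0.1262]
eef_rot: [0.736, 0.677, 0.0, 0.002]
contact_force: [-1.2, 0.2, -1.3]
opening: 0.145
finger_force: 25.0
t 36.5 tcp [ 381.4 -344.6  126.2] closing deg -4.72 open 0.145 F [-1.2  0.2 -1.3] ff 25.0
```

```bash
python3 -m pendant '[{"claw":0.05,"dx":-1,"dy":-1,"dz":-15,"twist":0},{"claw":0.05,"dx":-1,"dy":-1,"dz":-30,"twist":0},{"claw":0.05,"dx":-1,"dy":-1,"dz":-40,"twist":0},{"claw":0.05,"dx":-1,"dy":-1,"dz":-48,"twist":0},{"claw":0.05,"dx":-1,"dy":-1,"dz":-54,"twist":0},{"claw":0.05,"dx":-1,"dy":-1,"dz":-58,"twist":0},{"claw":0.05,"dx":-1,"dy":-1,"dz":-62,"twist":0},{"claw":0.05,"dx":-1,"dy":-1,"dz":-62,"twist":0}]'
python3 -c "
from h import *
st()"
```

```text
clock: 37.25
tool_pos: [0.3794, -0.3452, 0.0621]
eef_rot: [0.736, 0.677, 0.0, 0.0]
contact_force: [-0.9, -0.1, -2.1]
opening: 0.146
finger_force: 25.0
t 37.2 tcp [ 379.4 -345.2   62.1] closing deg -4.76 open 0.146 F [-0.9 -0.1 -2.1] ff 25.0
```

```bash
python3 -m pendant '[{"claw":0.3,"dx":0,"dy":0,"dz":0,"twist":0},{"claw":0.3,"dx":0,"dy":0,"dz":0,"twist":0},{"claw":0.3,"dx":0,"dy":0,"dz":0,"twist":0},{"claw":0.3,"dx":0,"dy":0,"dz":30,"twist":0},{"claw":0.3,"dx":0,"dy":0,"dz":75,"twist":0},{"claw":0.3,"dx":10,"dy":20,"dz":120,"twist":0},{"claw":0.3,"dx":20,"dy":65,"dz":150,"twist":0},{"claw":0.3,"dx":35,"dy":110,"dz":150,"twist":0}]'
python3 -m pendant '[{"claw":0.3,"dx":10,"dy":50,"dz":0,"twist":0},{"claw":0.3,"dx":20,"dy":100,"dz":0,"twist":0},{"claw":0.3,"dx":20,"dy":150,"dz":0,"twist":0},{"claw":0.3,"dx":20,"dy":200,"dz":0,"twist":0},{"claw":0.3,"dx":20,"dy":250,"dz":0,"twist":0},{"claw":0.3,"dx":20,"dy":250,"dz":0,"twist":0},{"claw":0.3,"dx":20,"dy":250,"dz":0,"twist":0}]'
python3 - <<'E'
from h import *
st()
p,d=snap("top","t12.png");W=cloud("top",d)
for x in(.334,.379,.425,.471): print("rack b",rect(W,(x-.02,x+.02),(-.45,-.25),(.08,.12)))
print("jar",rect(W,(.48,.66),(-.55,-.38),(.075,.1)))
p,d=snap("side","s12.png")
E
```

```text
clock: 38.05
tool_pos: [0.4152, -0.2383, 0.2157]
eef_rot: [0.737, 0.675, 0.001, 0.004]
contact_force: [1.3, 0.9, -0.4]
opening: 0.294
finger_force: 0.0
clock: 38.75
tool_pos: [0.4337, 0.0146, 0.2123]
eef_rot: [0.734, 0.679, 0.0, 0.0]
contact_force: [0.0, -0.9, -0.3]
opening: 0.3
finger_force: 0.0
t 38.8 tcp [433.7  14.6 212.3] closing deg -4.52 open 0.3 F [ 0.  -0.9 -0.3] ff 0.0
rack b {'n': 292, 'c': (334.3, -343.1), 'size': (121.3, 13.3), 'ang': 85.5, 'z': 99.6}
rack b {'n': 290, 'c': (378.6, -344.0), 'size': (121.2, 13.4), 'ang': 85.3, 'z': 99.9}
rack b {'n': 297, 'c': (424.7, -349.0), 'size': (119.9, 13.5), 'ang': 85.4, 'z': 99.4}
rack b {'n': 304, 'c': (470.3, -352.8), 'size': (119.9, 13.8), 'ang': 85.5, 'z': 99.4}
jar {'n': 408, 'c': (547.2, -472.6), 'size': (55.3, 54.9), 'ang': 84.6, 'z': 84.7}
```

View pics/t12.png

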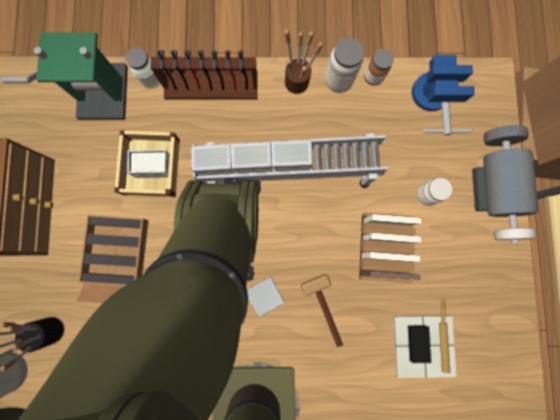

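View pics/s12.png

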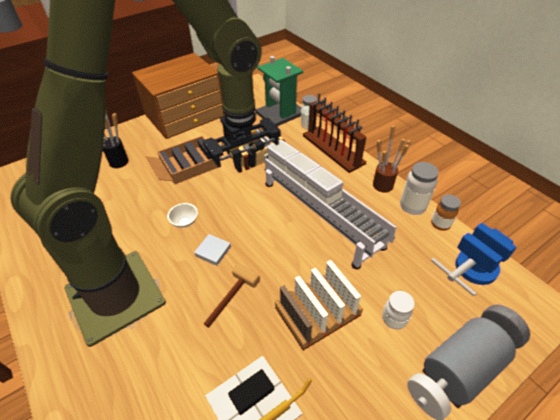

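The pictures show the whole job done. The tins are on the lane at (193–310, 155), the empty tin is in the crate at (148,162), and the three boards stand in the rack at (390, 220–257). The carton is empty and the jar hasn't moved.

```bash
python3 -c "
from plant import r
print(r.finish_job())"
```

```text
the job is handed in; nothing more can be done
None
```

The job is done and handed in: the empty tin is in the crate, all three full tins are closed up against the stop on the lane, all three new boards are fully down in the free rack slots, and the used board and white jar were left where they were.

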